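Check the bleed syringes and scrap the one that binds

ROBOT

A 6-joint arm with a two-finger parallel gripper is mounted at the origin on the work surface. World frame = base frame: x ahead of the robot, y to its left, z up, the work surface at z = 0. Lengths are in m, angles in rad, forces in N, time in s.
With the tool pointing down it reaches from about 0.425 to 0.95 m from the base axis. Payload 3.5 kg.
Tool frame: the origin (TCP) lies midway between the tips of the shut fingers; the grasp point (between the pads) lies ctrl.grasp_offset behind it (ctrl.grasp_offset is the distance from the TCP to the grasp point, in m); x points along the fingers, y is the direction in which the jaws open and shut, and the axes are right-handed (so a half turn about x gives the same grasp; the last joint's range is limited). The gripper opens to 85 mm and grips with 20 to 120 N. Pads are 22 mm wide; open, the fingers measure 114 mm over their backs; the gripper's body (76 mm by 85 mm) begins 54 mm behind the grasp point. The pads swing forward as they close: fully open they stand 13 mm farther back than shut.
Start: joints at [-1.329, 0.286, 1.577, -0, 1.279, -0.15], TCP at [0.258, -0.624, 0.199] pointing down, gripper open.
Joint ranges: [-2.77, 2.77], [-0.9, 2.22], [0.21, 2.48], [-1.53, 4.67], [0.24, 2.81], [-2.84, 2.84]. Speed limits (rad/s): [2.79, 2.79, 3.14, 3.14, 3.14, 3.14].

INTERFACE

Orientations are given as a unit quaternion [x, y, z, w].
In Python, from plant import readout, read_camera, sign_off, ctrl gives the robot as it stands.
- The arm moves only by the tool drive_tool, never from a script. Its argument "steps" is a list of rows, each a list of 5 numbers: the shift along the tool's x, y, z in cm, then the turn about the tool's x in degrees, then the opening, from 0 (shut) to 1 (fully open). A call has 1 to 10 rows; each row shifts and turns the commanded pose from where the row before left it, along the tool's axes as they then stand; what a row does not reach is not made up. A row lasts 1/10 s, in which the tool goes at most 50 mm and 8.59 degrees, less where a joint would pass 70% of its speed; a pose out of reach is approached as far as the arm can. A call is refused whole if a number of a shift passes 5 or a number of a turn 8.59, either way. A call with a gripper value outside its range is refused whole. The fingers move at their own pace and stop on an object; "force" is the grip in N (left out, the last holds). Time passes only in rows, so rows that do not move let the fingers close. It gives the time, the measured TCP pose, the force and the opening at its end, in the units of the state.
- readout.get_state(): the state, without advancing time (a new reading comes with each control period).
- read_camera(name): name is "side" or "top" or "wrist"; returns a dict with "frame" (420x560x3 uint8, red, green, blue), "vertical_fov" (degrees; the focal length in pixels is half the picture's height over the tangent of half this angle, whatever the lens; pixels are square), "cx", "cy" (the principal point, pixels), "eye" and "orientation" of the camera in the world. Camera axes: x right, y up, looking along -z (the intrinsics and any distortion apply to the point x, -y, -z); pixel columns grow to the right and rows downward; lengths in m; the calibration is good to about 2 mm. A picture is of the moment at which its call begins. There is no depth.
- sign_off(): hands the job in, once; it reports no verdict.
The state is a dict: "time": time; "qpos": joint angles; "dq": joint speeds; "joint_efforts": joint torques, N m; "eef_pos": TCP position; "tcp_rot": TCP orientation; "contact_force": force on the tool from outside, world axes, zero at the start; "wrist_torque": the same for the moment, N m; "opening": opening from 0.0 (shut) to 1.0 (fully open).
Only numpy, scipy, OpenCV 4.12 (cv2) and the standard library are available. Lean on these libraries where they do the work, as an engineer would, in place of code of your own. Each camera call takes 0.05 s, during which the arm holds its last target. There are 200 camera calls.

TASK

Check the three brake-bleed syringes in the rack: press each plunger gently all the way home, but if one turns stiff on the way, stop at once rather than force it, lift that syringe out and put it nozzle down into the scrap tin. Leave the sound ones seated in the rack with their plungers fully home, and disturb nothing else on the bench.

Things in the scene. Friction and masses are not known exactly. Their poses are not given: they have to be found in the camera images.
- rack: Plywood syringe rack, fixed to the bench: 72 mm (x) by 235 mm (y), top face 125 mm above the bench. Origin at the centre of its underside. Three 25 mm holes in a row along its y axis, 75 mm apart, the middle one over the origin; a syringe hangs in each by its finger flange and lifts straight up and out.
- syringe_a: Bleed syringe, one of three that look alike: clear barrel, black plunger, dry, upright, nozzle down, 80 g. Origin on its axis (z, up) at the underside of the finger flange (34 x 48 x 3 mm), which rests on the rack's top face. Barrel 22 mm thick to 88 mm below the origin, then a 6 mm nozzle to 100 mm below. More than 20 N pressed on it cracks it or forces the seal; 8 to 12 N is enough to judge it.
- thumb_a (a point): Centre of the top of the thumb disc (26 mm across, 4.5 mm thick, on a 12 mm rod) of syringe_a's plunger, which slides down into the barrel. Home: 15 mm above the syringe's origin; drawn: up to 70 mm; starts vary. A sound one glides at a steady 3 to 4 N, then lands on a rubber stop (4 N per mm beyond 5.5 N) and stays home. The disc can be gripped; the plunger does not come out.
- nozzle_a (a point): Tip of the nozzle of syringe_a, its lowest point when upright. If this syringe has a swollen seal (it cannot be seen), its plunger glides at first like a sound one, then binds in mid stroke, 15 mm or more short of home: resistance climbs from 5 N by about 1.6 N per mm, and it springs back a few mm when let go. Bound, it hardly slips, so the syringe lifts by its thumb disc.
- syringe_b: Bleed syringe, one of three that look alike: clear barrel, black plunger, dry, upright, nozzle down, 80 g. Origin on its axis (z, up) at the underside of the finger flange (34 x 48 x 3 mm), which rests on the rack's top face. Barrel 22 mm thick to 88 mm below the origin, then a 6 mm nozzle to 100 mm below. More than 20 N pressed on it cracks it or forces the seal; 8 to 12 N is enough to judge it.
- thumb_b (a point): Centre of the top of the thumb disc (26 mm across, 4.5 mm thick, on a 12 mm rod) of syringe_b's plunger, which slides down into the barrel. Home: 15 mm above the syringe's origin; drawn: up to 70 mm; starts vary. A sound one glides at a steady 3 to 4 N, then lands on a rubber stop (4 N per mm beyond 5.5 N) and stays home. The disc can be gripped; the plunger does not come out.
- nozzle_b (a point): Tip of the nozzle of syringe_b, its lowest point when upright. If this syringe has a swollen seal (it cannot be seen), its plunger glides at first like a sound one, then binds in mid stroke, 15 mm or more short of home: resistance climbs from 5 N by about 1.6 N per mm, and it springs back a few mm when let go. Bound, it hardly slips, so the syringe lifts by its thumb disc.
- syringe_c: Bleed syringe, one of three that look alike: clear barrel, black plunger, dry, upright, nozzle down, 80 g. Origin on its axis (z, up) at the underside of the finger flange (34 x 48 x 3 mm), which rests on the rack's top face. Barrel 22 mm thick to 88 mm below the origin, then a 6 mm nozzle to 100 mm below. More than 20 N pressed on it cracks it or forces the seal; 8 to 12 N is enough to judge it.
- thumb_c (a point): Centre of the top of the thumb disc (26 mm across, 4.5 mm thick, on a 12 mm rod) of syringe_c's plunger, which slides down into the barrel. Home: 15 mm above the syringe's origin; drawn: up to 70 mm; starts vary. A sound one glides at a steady 3 to 4 N, then lands on a rubber stop (4 N per mm beyond 5.5 N) and stays home. The disc can be gripped; the plunger does not come out.
- nozzle_c (a point): Tip of the nozzle of syringe_c, its lowest point when upright. If this syringe has a swollen seal (it cannot be seen), its plunger glides at first like a sound one, then binds in mid stroke, 15 mm or more short of home: resistance climbs from 5 N by about 1.6 N per mm, and it springs back a few mm when let go. Bound, it hardly slips, so the syringe lifts by its thumb disc.
- tub: Scrap tin: open round steel cup standing on the bench, 100 mm across the rim, tapering to 80 mm at the foot, 90 mm high, wall 4 mm, floor 5 mm thick. Origin at the centre of its underside.
- oil_bottle: Bystander: closed grey oil bottle, 56 mm across, 160 mm tall, standing. Origin at the centre of its underside.
- wrench: Bystander: steel wrench 170 mm long lying flat on the bench beyond the rack's right end, seen from the robot. Origin at the centre of its underside.
- rotor: Bystander: steel brake rotor 160 mm across, 3 mm thick, lying flat. Origin at the centre of its underside.
There are look-alikes about, which are no part of the job. What is shaped like the syringe_b but red is not meant.

How it is judged:
On the way:
1. the plunger of the binding syringe has been pressed, in the rack, until it turned stiff (more than 5.5 N felt at the rack) (contact force between syringe_b and rack above 5.5 N and z of syringe_b in the frame of rack below 0.13 m), for 0.05 s.
At the end, for the whole second after the job is handed in: The two sound syringes stand in the rack, flange on its top face (4 mm) and upright, with plungers home to within 3 mm; the binding syringe rests nozzle down in the scrap tin, which stands upright, and is at rest (z of thumb_a in the frame of syringe_a below 0.018 m and z of syringe_a in the frame of rack between 0.121 and 0.129 m and x of syringe_a in the frame of rack between -0.015 and 0.015 m and angle between each of syringe_a, syringe_c's own z axis and vertical below 0.12 rad and z of thumb_c in the frame of syringe_c below 0.018 m and z of syringe_c in the frame of rack between 0.121 and 0.129 m and x of syringe_c in the frame of rack between -0.015 and 0.015 m and horizontal distance between nozzle_b and tub below 0.048 m and z of nozzle_b in the frame of tub below 0.03 m and z of syringe_b in the frame of tub above 0.06 m and linear speed of syringe_b below 0.03 m/s and angle between tub's own z axis and vertical below 0.15 rad); the robot touches nothing.
It fails at once if more than 20 N pressed on a syringe in the rack (contact force between any of syringe_a, syringe_b, syringe_c and rack above 20 N).
It fails at once if the oil bottle, wrench or brake rotor was moved more than 30 mm, or the bottle tipped (distance of any of oil_bottle, wrench, rotor from where it was at the start of the episode above 0.03 m or angle between oil_bottle's own z axis and vertical above 0.4 rad).
It fails at once if the scrap tin was moved more than 60 mm (distance of tub from where it was at the start of the episode above 0.06 m).
It also fails if it takes over 58 s, if anything falls off the work surface, if the arm or the gripper's body presses on something with over 40 N, if the wrist force passes 120 N, or if a joint passes its speed limit or range.

## Working session

There is one attempt and no reset: what is moved stays moved. The work goes in short steps, Python scripts to look and compute and a tool call to move; the robot and the scene stay as the last step left them, time stands still between calls to the robot, and variables do not carry over. Pictures are saved under pics/ and viewed, about 8 in all and at most 12, crops included, and the job is handed in when it is done.

Besides the shell and the picture viewer there is one more tool, called by a JSON object that holds its "name" and its "arguments", one argument or row to a line. drive_tool: Moves the arm, as the interface text tells. Its arguments: {"type":"object","properties":{"steps":{"type":"array","items":{"type":"array","items":{"type":"number"}}},"force":{"type":"number"}},"required":["steps"]}

```bash
mkdir -p pics; cat > h.py <<'E'
import numpy as np,cv2
from scipy.spatial.transform import Rotation as R
from plant import readout, read_camera, sign_off, ctrl
def f(c): return c["frame"].shape[0]/2/np.tan(np.radians(c["vertical_fov"])/2)
def ray(c,u,v):
    F=f(c); d=np.array([(u-c["cx"])/F,-(v-c["cy"])/F,-1.])
    return np.array(c["eye"]),R.from_quat(c["orientation"]).apply(d)
def onz(c,u,v,z):
    e,d=ray(c,u,v); return e+d*(z-e[2])/d[2]
def proj(c,p):
    q=R.from_quat(c["orientation"]).inv().apply(np.array(p)-c["eye"]); F=f(c)
    return np.array([c["cx"]-F*q[0]/q[2],c["cy"]+F*q[1]/q[2]])
def tri(c1,p1,c2,p2):
    a,d=ray(c1,*p1); b,g=ray(c2,*p2)
    s=np.linalg.lstsq(np.c_[d,-g],b-a,rcond=None)[0]
    P,Q=a+s[0]*d,b+s[1]*g; return (P+Q)/2,np.linalg.norm(P-Q)
E
python3 - <<'E'
from h import *
import pickle
C={}
for n in("side","top"):
    c=read_camera(n);C[n]=c
    print({k:v for k,v in c.items() if k!="frame"})
pickle.dump(C,open("C.pkl","wb"))
for n in C: cv2.imwrite(f"pics/{n}0.png",cv2.resize(C[n]["frame"][...,::-1],(800,600)))
print(readout.get_state(),ctrl.grasp_offset)
E
```

```text
{'vertical_fov': 55.41583814573802, 'cx': 281.9657564919385, 'cy': 209.1605171422039, 'eye': array([0.01236866, 0.57699529, 0.7787933 ]), 'orientation': array([-0.17053367,  0.40937077,  0.81953071, -0.36290944])}
{'vertical_fov': 50.8832713750695, 'cx': 284.0351770046058, 'cy': 209.25999769795436, 'eye': array([ 0.41648329, -0.01664427,  1.11799027]), 'orientation': array([ 0.0655877 , -0.06547506, -0.70025742,  0.70784943])}
{'time': 0.1, 'qpos': array([-1.32901537e+00,  2.87133974e-01,  1.57801134e+00, -1.46957244e-05,
        1.27859172e+00, -1.50018200e-01]), 'dq': array([-1.40885665e-03, -3.90459423e-03, -2.42352020e-03, -1.02850253e-04,
        1.30841110e-03, -6.22711005e-05]), 'joint_efforts': array([ 6.26044566e-04, -4.07291615e+01, -2.93699849e+01, -1.36598774e-04,
        3.40009785e-03, -8.77893598e-07]), 'eef_pos': array([ 0.25760453, -0.62320607,  0.19815806]), 'tcp_rot': array([-0.69354149, -0.13839614,  0.69362098, -0.13688188]), 'contact_force': array([0.08658909, 0.01678865, 0.14386967]), 'wrist_torque': array([-0.02494882, -0.02144341, -0.02261628]), 'opening': 1.0020932950960324} 0.0187
```

View pics/side0.png

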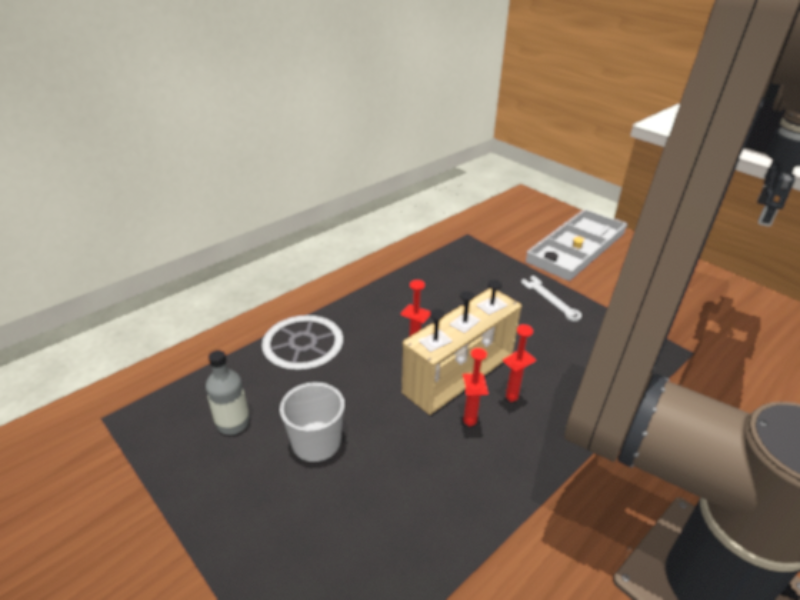

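View pics/top0.png

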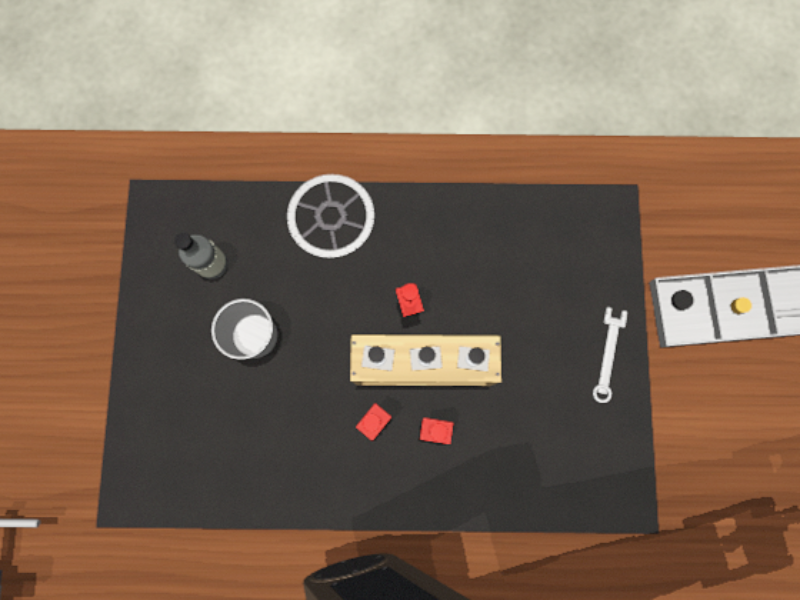

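Top view (800-px scale): the black discs on the rack are at (376,354), (427,354) and (477,356). Red look-alikes stand at (409,298), (373,421) and (437,430), the tin is at (244,330), the bottle at (203,255), the rotor at (330,215) and the wrench at (610,355). The side view shows the same discs at (435,317), (466,297) and (493,286). I choose the three black plungers in the rack. The black dot at (682,300) in the tray and the red syringes are not meant.

```bash
python3 - <<'E'
from h import *
import pickle
C=pickle.load(open("C.pkl","rb")); t,s=C["top"],C["side"]
def blobs(im,m,roi,amin):
    k=np.zeros_like(m);x0,y0,x1,y1=roi;k[y0:y1,x0:x1]=m[y0:y1,x0:x1]
    n,l,st,ce=cv2.connectedComponentsWithStats(k); return [(ce[i],st[i]) for i in range(1,n) if st[i][4]>=amin]
g=lambda c:cv2.cvtColor(c["frame"],cv2.COLOR_RGB2GRAY)
tb=sorted(blobs(t,(g(t)<75).astype(np.uint8),(250,238,348,262),30),key=lambda b:b[0][0])
hs=cv2.cvtColor(t["frame"],cv2.COLOR_RGB2HSV)
for b in tb: print("top",b[0],b[1])
sd=[]
for (u,v) in((435,317),(466,297),(493,286)):
    print("side",u*.7,v*.7)
    sd.append((u*.7,v*.7))
for b,q in zip(tb,sd):
    print("disc",tri(t,b[0],s,q))
# rack top face corners, z=.125
wood=cv2.inRange(hs,(14,60,120),(30,200,255)); 
print("rack",[ (b[0],b[1]) for b in blobs(t,(wood>0).astype(np.uint8),(230,225,365,275),200)])
for u,v in((350,336),(500,336),(502,381),(351,381)): print("corner",onz(t,u*.7,v*.7,.125))
# tin rim, by 4 points of outer rim
for u,v in((211,330),(275,330),(243,299),(243,360)): print("rim",onz(t,u*.7,v*.7,.09))
red=(cv2.inRange(hs,(0,150,80),(6,255,255))|cv2.inRange(hs,(174,150,80),(180,255,255)))
for b in blobs(t,(red>0).astype(np.uint8),(0,150,560,350),40): print("red",onz(t,*b[0],.1))
for b,z in(((203,255),.1),((190,243),.16),((330,215),0)): print("other",onz(t,b[0]*.7,b[1]*.7,z))
cr=np.vstack([cv2.resize(t["frame"][225:310,235:365],(780,510)) ])
cv2.imwrite("pics/crop.png",cr[...,::-1])
cs=cv2.resize(s["frame"][180:310,260:390],(600,600),interpolation=cv2.INTER_CUBIC)
cv2.imwrite("pics/crops.png",cs[...,::-1])
E
```

```text
top [333.94545455 247.54545455] [329 244  10  10  55]
side 304.5 221.89999999999998
side 326.2 207.89999999999998
side 345.09999999999997 200.2
disc (array([ 0.5592459 , -0.10003003,  0.07473834]), np.float64(0.1022562067211444))
rack [(array([297.04654599, 251.90284448]), array([ 245,  234,  106,   36, 2707], dtype=int32))]
corner [0.54224037 0.07223845 0.125     ]
corner [ 0.54481049 -0.16546073  0.125     ]
corner [ 0.47399228 -0.16739388  0.125     ]
corner [0.47145295 0.06876106 0.125     ]
rim [0.55412246 0.30398656 0.09      ]
rim [0.55526    0.19885886 0.09      ]
rim [0.60648603 0.25444765 0.09      ]
rim [0.50546117 0.24855195 0.09      ]
red [ 0.60743713 -0.0206144   0.1       ]
red [0.40984686 0.03428019 0.1       ]
red [ 0.39677746 -0.06563754  0.1       ]
other [0.67835804 0.32268883 0.1       ]
other [0.68212724 0.32447138 0.16      ]
other [0.78288156 0.12650734 0.        ]
```

View pics/crops.png

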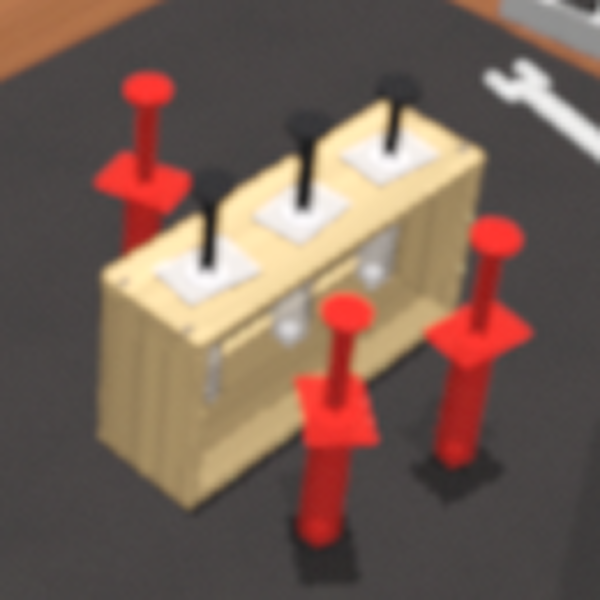

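```bash
python3 - <<'E'
from h import *
import pickle
C=pickle.load(open("C.pkl","rb")); t,s=C["top"],C["side"]
for a,b in zip(((376,354),(427,354),(477,356)),((305.5,220.5),(326.5,206.9),(346.2,199.1))):
    print("disc",tri(t,np.array(a)*.7,s,b))
for y in(.027,-.048,-.123): print(proj(t,(.508,y,.128))/.7)
q=readout.get_state(); r=R.from_quat(q["tcp_rot"]); print(r.as_matrix().round(4)); 
E
```

```text
disc (array([0.50865222, 0.02791038, 0.18330089]), np.float64(0.0006203891261436098))
disc (array([ 0.50961231, -0.04743587,  0.18546032]), np.float64(0.0014922255814403828))
disc (array([ 0.5083516 , -0.12289706,  0.17390976]), np.float64(0.0009508309106355098))
[378.05986351 357.74017304]
[425.836406   358.25541062]
[473.62130159 358.7707383 ]
[[-5.000e-04  3.819e-01 -9.242e-01]
 [ 2.100e-03 -9.242e-01 -3.819e-01]
 [-1.000e+00 -2.100e-03 -3.000e-04]]
```

View pics/crop.png

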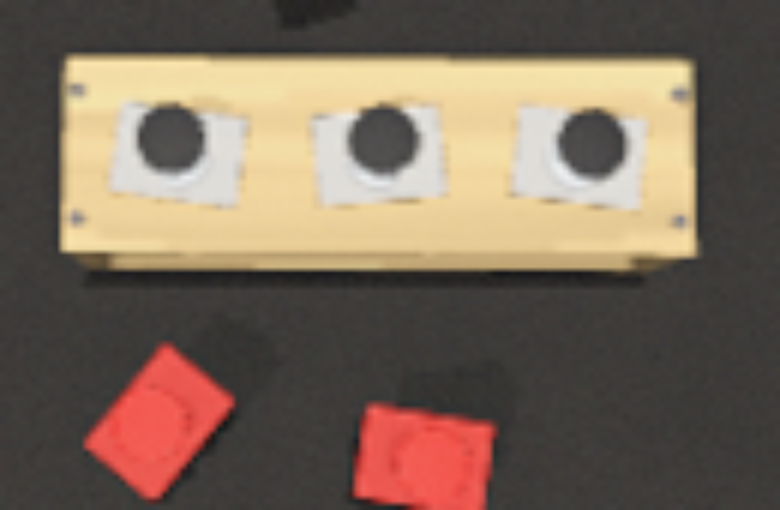

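Top crop: the three discs sit at (172,138), (384,140) and (592,143), centred over their flanges. The triangulated tops are at z = 0.183, 0.185 and 0.174, in agreement with the hole positions. Moving: rise, turn and shut the gripper.

{"name": "drive_tool", "arguments": {
  "steps": [
    [-0.8,0,0,-8.44,0],
    [-0.8,0,0,-8.44,0],
    [-0.8,0,0,-8.44,0],
    [-0.8,0,0,-8.44,0],
    [-0.8,0,0,-8.44,0],
    [-0.8,0,0,-8.44,0],
    [-0.8,0,0,-8.44,0],
    [-0.8,0,0,-8.44,0],
    [0,0,0,0,0]
  ],
  "force": 40
}}

```text
time: 1.0
eef_pos: [0.2579, -0.6242, 0.2644]
tcp_rot: [-0.5, -0.499, 0.5, -0.5]
contact_force: [-0.2, -0.6, -0.1]
opening: 0.002
```

{"name": "drive_tool", "arguments": {
  "steps": [
    [0,2.5,-4,0,0],
    [0,2.5,-4,0,0],
    [0,2.5,-4,0,0],
    [0,2.5,-4,0,0],
    [0,2.5,-4,0,0],
    [0,2.5,-4,0,0],
    [0,2.5,-4,0,0],
    [0,2.5,-4,0,0],
    [0,2.5,-4,0,0],
    [0,2.5,-4,0,0]
  ]
}}

```text
time: 2.0
eef_pos: [0.5084, -0.222, 0.2626]
tcp_rot: [-0.501, -0.499, 0.501, -0.499]
contact_force: [0.4, -1.0, 0.3]
opening: 0.002
```

{"name": "drive_tool", "arguments": {
  "steps": [
    [0,0,-4,0,0],
    [0,0,-4,0,0],
    [0,0,-2,0,0],
    [0,0,0,0,0],
    [0,0,0,0,0]
  ]
}}

```text
time: 2.5
eef_pos: [0.5079, -0.1239, 0.2629]
tcp_rot: [-0.5, -0.5, 0.501, -0.5]
contact_force: [-0.4, 0.2, -0.4]
opening: -0.001
```

{"name": "drive_tool", "arguments": {
  "steps": [
    [2,0,0,0,0],
    [2,0,0,0,0],
    [2,0,0,0,0],
    [1.5,0,0,0,0],
    [0.3,0,0,0,0],
    [0,0,0,0,0],
    [0,0,0,0,0]
  ]
}}

```text
time: 3.2
eef_pos: [0.5087, -0.1246, 0.1865]
tcp_rot: [0.501, 0.499, -0.5, 0.5]
contact_force: [-0.4, 0.6, 0.7]
opening: -0.003
```

{"name": "drive_tool", "arguments": {
  "steps": [
    [0.1,0,0,0,0],
    [0.1,0,0,0,0],
    [0.1,0,0,0,0],
    [0.1,0,0,0,0],
    [0.1,0,0,0,0],
    [0.1,0,0,0,0],
    [0.1,0,0,0,0]
  ]
}}

```text
time: 3.9
eef_pos: [0.508, -0.1239, 0.1783]
tcp_rot: [-0.5, -0.5, 0.5, -0.5]
contact_force: [-0.4, -0.4, 0.3]
opening: -0.004
```

{"name": "drive_tool", "arguments": {
  "steps": [
    [0.1,0,0,0,0],
    [0.1,0,0,0,0],
    [0.1,0,0,0,0],
    [0.1,0,0,0,0],
    [0.1,0,0,0,0],
    [0.1,0,0,0,0]
  ]
}}

```text
time: 4.5
eef_pos: [0.508, -0.124, 0.1723]
tcp_rot: [-0.5, -0.5, 0.5, -0.5]
contact_force: [-0.2, 0.5, 0.7]
opening: -0.003
```

{"name": "drive_tool", "arguments": {
  "steps": [
    [0.1,0,0,0,0],
    [0.1,0,0,0,0],
    [0.1,0,0,0,0],
    [0.1,0,0,0,0],
    [0.1,0,0,0,0]
  ]
}}

```text
time: 5.0
eef_pos: [0.508, -0.1239, 0.1673]
tcp_rot: [0.5, 0.5, -0.5, 0.5]
contact_force: [0.2, 0.7, -0.6]
opening: -0.001
```

{"name": "drive_tool", "arguments": {
  "steps": [
    [0.1,0,0,0,0],
    [0.1,0,0,0,0],
    [0.1,0,0,0,0],
    [0.1,0,0,0,0],
    [0.1,0,0,0,0]
  ]
}}

```text
time: 5.5
eef_pos: [0.5081, -0.124, 0.1623]
tcp_rot: [-0.5, -0.5, 0.5, -0.5]
contact_force: [-0.3, 0.8, 0.0]
opening: 0.001
```

```bash
python3 - <<'E'
from h import *
c=read_camera("side"); w=read_camera("wrist")
cs=cv2.resize(c["frame"][120:300,250:430],(600,600),interpolation=cv2.INTER_CUBIC)
cv2.imwrite("pics/s1.png",cs[...,::-1])
E
```

```text
(no output)
```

View pics/s1.png

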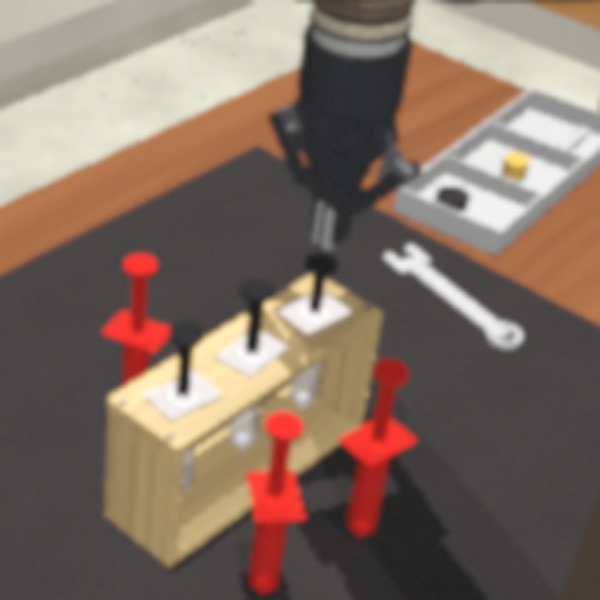

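Side crop: the shut fingers are just above the right disc (320,262), aligned with it, and not yet in contact. Continuing slowly.

{"name": "drive_tool", "arguments": {
  "steps": [
    [0.1,0,0,0,0],
    [0.1,0,0,0,0],
    [0.1,0,0,0,0],
    [0.1,0,0,0,0]
  ]
}}

```text
time: 6.0
eef_pos: [0.508, -0.124, 0.1583]
tcp_rot: [-0.5, -0.5, 0.5, -0.5]
contact_force: [-0.2, 0.1, -0.1]
opening: 0.004
```

{"name": "drive_tool", "arguments": {
  "steps": [
    [0.1,0,0,0,0],
    [0.1,0,0,0,0],
    [0.1,0,0,0,0],
    [0.1,0,0,0,0]
  ]
}}

```text
time: 6.4
eef_pos: [0.508, -0.124, 0.1543]
tcp_rot: [-0.5, -0.5, 0.5, -0.5]
contact_force: [-0.3, -1.0, -0.1]
opening: 0.001
```

```bash
python3 - <<'E'
from h import *
c=read_camera("side"); w=read_camera("wrist")
a=cv2.resize(c["frame"][160:250,300:400],(400,360),interpolation=cv2.INTER_CUBIC)
b=cv2.resize(w["frame"],(400,300)); b=np.vstack([b,np.zeros((60,400,3),np.uint8)])
cv2.imwrite("pics/s2.png",np.hstack([a,b])[...,::-1])
print(proj(c,(.508,-.124,.1543)),[proj(c,(.5085,-.123,z)) for z in(.128,.15,.174)])
E
```

```text
[345.89605867 205.08299115] [array([344.37528492, 213.06400458]), array([345.31560947, 206.45894759]), array([346.36904912, 199.05934393])]
```

View pics/s2.png

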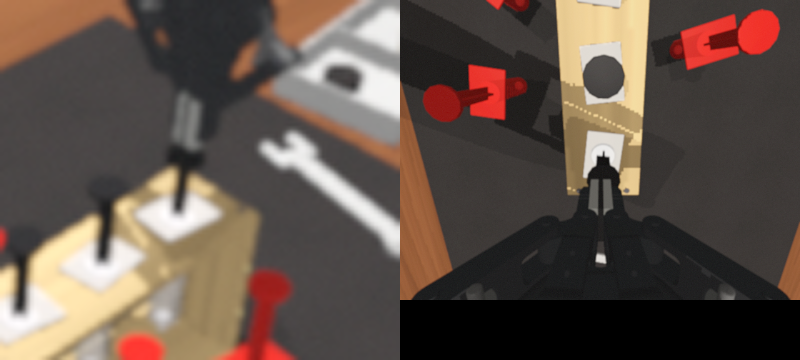

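```bash
python3 - <<'E'
from h import *
w=read_camera("wrist"); s=readout.get_state()
print({k:v for k,v in w.items() if k!="frame"}, s["eef_pos"],s["contact_force"])
cv2.imwrite("pics/w3.png",cv2.resize(w["frame"][160:360,190:370],(720,600*0+800))[...,::-1][:600])
for p in((.508,-.124,.1543),(.5085,-.123,.174),(.508,-.123,.128),(.509,-.048,.185),(.508,-.048,.128)): print(p,proj(w,p))
E
```

```text
{'vertical_fov': 66.63481910836893, 'cx': 280.60395006337404, 'cy': 201.78833508483737, 'eye': array([ 0.50851035, -0.04066796,  0.3287569 ]), 'orientation': array([-1.63792078e-01,  5.93069967e-05, -2.93415877e-04,  9.86494838e-01])} [ 0.50801413 -0.1239467   0.1543403 ] [-1.71360121  0.26527307 -0.83689553]
(0.508, -0.124, 0.1543) [279.84386855 239.19532356]
(0.5085, -0.123, 0.174) [280.68174595 253.29998634]
(0.508, -0.123, 0.128) [279.9300045  221.02015826]
(0.509, -0.048, 0.185) [281.75120262 110.57305752]
(0.508, -0.048, 0.128) [279.770553   105.55931912]
```

View pics/w3.png

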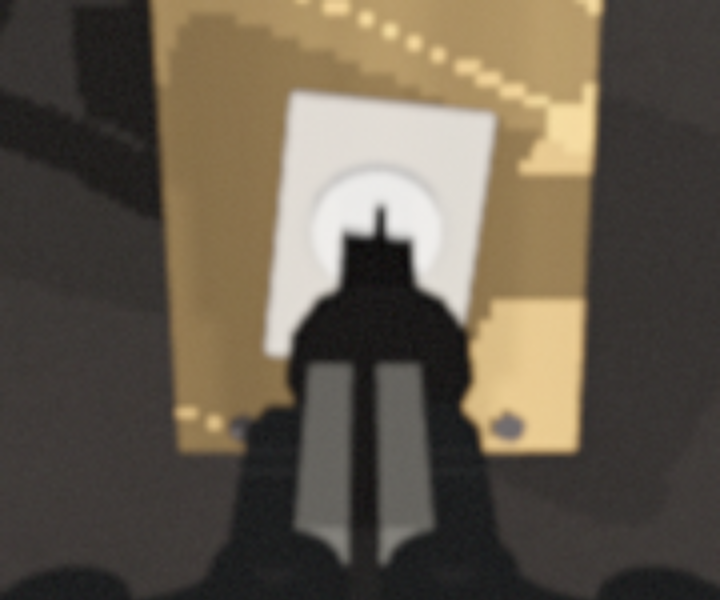

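Wrist crop: rod and flange are centred at crop x≈380, the grey fingers end at (365,362) over the disc, and black on black hides the contact. I'll lift 3 cm and compare.

{"name": "drive_tool", "arguments": {
  "steps": [
    [-1,0,0,0,0],
    [-1,0,0,0,0],
    [-1,0,0,0,0],
    [0,0,0,0,0],
    [0,0,0,0,0]
  ]
}}

```text
time: 7.05
eef_pos: [0.5084, -0.1241, 0.1852]
tcp_rot: [0.5, 0.499, -0.5, 0.5]
contact_force: [0.1, -0.0, -0.7]
opening: 0.003
```

```bash
python3 - <<'E'
from h import *
w=read_camera("wrist"); c=read_camera("side"); s=readout.get_state()
print(s["eef_pos"],s["contact_force"])
a=cv2.resize(w["frame"][160:340,190:370],(400,400),interpolation=cv2.INTER_CUBIC)
a=cv2.convertScaleAbs(a,alpha=2)
b=cv2.resize(c["frame"][160:250,300:390],(400,400),interpolation=cv2.INTER_CUBIC)
b=cv2.convertScaleAbs(b,alpha=1.6)
cv2.imwrite("pics/w4.png",np.hstack([a,b])[...,::-1])
for p in(s["eef_pos"],(.5085,-.123,.174),(.5085,-.123,.154),(.508,-.123,.128)): print(p,(proj(w,p)-[190,160])*2.222,(proj(c,p)-[300,160])*4.444)
E
```

```text
[ 0.50780966 -0.1238525   0.18412863] [ 0.02566555 -0.40591554 -0.29238269]
[ 0.50780966 -0.1238525   0.18412863] [197.29410102 172.95107323] [209.9485783  159.37856312]
(0.5085, -0.123, 0.174) [199.84143223 154.92409977] [206.06405428 173.57972444]
(0.5085, -0.123, 0.154) [199.86275625 128.83183356] [202.1537842  201.04636549]
(0.508, -0.123, 0.128) [198.44182289 100.91794719] [197.84564213 236.20137623]
```

View pics/w4.png

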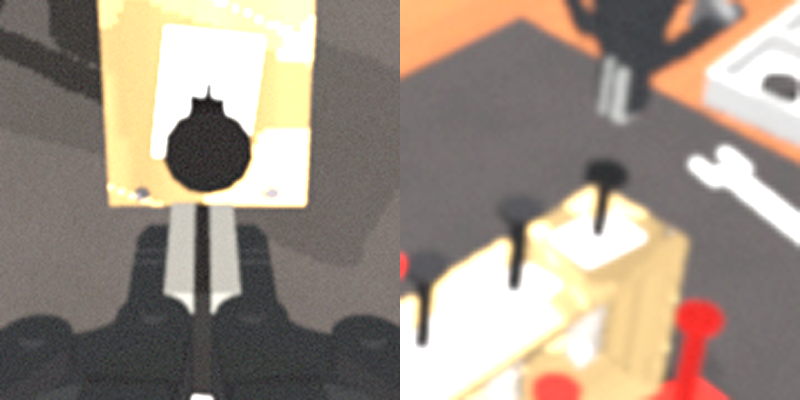

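Side and wrist views agree: the disc is unmoved at z≈0.173, and the visible finger ends sit about 20-27 mm above the reported TCP. So no contact has happened yet and I expect it near eef z≈0.15. Shifting 1.5 mm in x and going on down.

{"name": "drive_tool", "arguments": {
  "steps": [
    [1,0.15,0,0,0],
    [1,0,0,0,0],
    [1,0,0,0,0],
    [0,0,0,0,0]
  ]
}}

```text
time: 7.55
eef_pos: [0.5079, -0.1232, 0.1514]
tcp_rot: [0.499, 0.502, -0.501, 0.498]
contact_force: [-0.2, -0.0, -0.3]
opening: 0.002
```

{"name": "drive_tool", "arguments": {
  "steps": [
    [0.1,0,0,0,0],
    [0.1,0,0,0,0],
    [0.1,0,0,0,0],
    [0.1,0,0,0,0]
  ]
}}

```text
time: 7.95
eef_pos: [0.5098, -0.1241, 0.1508]
tcp_rot: [0.5, 0.5, -0.5, 0.5]
contact_force: [-0.5, 0.6, -0.8]
opening: -0.005
```

{"name": "drive_tool", "arguments": {
  "steps": [
    [0.1,0,0,0,0],
    [0.1,0,0,0,0],
    [0.1,0,0,0,0],
    [0.1,0,0,0,0]
  ]
}}

```text
time: 8.35
eef_pos: [0.5096, -0.124, 0.1464]
tcp_rot: [0.5, 0.5, -0.5, 0.5]
contact_force: [-0.3, 1.1, 0.3]
opening: 0.001
```

{"name": "drive_tool", "arguments": {
  "steps": [
    [0.1,0,0,0,0],
    [0.1,0,0,0,0],
    [0.1,0,0,0,0],
    [0.1,0,0,0,0]
  ]
}}

```text
time: 8.75
eef_pos: [0.5098, -0.1241, 0.1431]
tcp_rot: [0.5, 0.5, -0.5, 0.5]
contact_force: [-1.1, 0.6, 4.6]
opening: -0.004
```

{"name": "drive_tool", "arguments": {
  "steps": [
    [0.1,0,0,0,0],
    [0.1,0,0,0,0],
    [0.1,0,0,0,0],
    [0.1,0,0,0,0]
  ]
}}

```text
time: 9.15
eef_pos: [0.5097, -0.124, 0.1385]
tcp_rot: [0.5, 0.5, -0.5, 0.5]
contact_force: [-0.1, -0.4, 2.7]
opening: -0.004
```

{"name": "drive_tool", "arguments": {
  "steps": [
    [0.1,0,0,0,0],
    [0.1,0,0,0,0],
    [0.1,0,0,0,0],
    [0.1,0,0,0,0],
    [0.1,0,0,0,0]
  ]
}}

```text
time: 9.65
eef_pos: [0.5096, -0.124, 0.1334]
tcp_rot: [0.5, 0.5, -0.5, 0.5]
contact_force: [-1.7, -0.2, 3.4]
opening: -0.004
```

{"name": "drive_tool", "arguments": {
  "steps": [
    [0.1,0,0,0,0],
    [0.1,0,0,0,0],
    [0.1,0,0,0,0],
    [0.1,0,0,0,0]
  ]
}}

```text
time: 10.05
eef_pos: [0.5096, -0.124, 0.1294]
tcp_rot: [0.5, 0.5, -0.5, 0.5]
contact_force: [-0.3, 0.5, 3.9]
opening: 0.004
```

{"name": "drive_tool", "arguments": {
  "steps": [
    [0.1,0,0,0,0],
    [0.1,0,0,0,0],
    [0.1,0,0,0,0],
    [0.1,0,0,0,0],
    [0.1,0,0,0,0]
  ]
}}

```text
time: 10.55
eef_pos: [0.5096, -0.124, 0.1244]
tcp_rot: [0.5, 0.5, -0.5, 0.5]
contact_force: [-0.7, 0.3, 3.9]
opening: 0.0
```

{"name": "drive_tool", "arguments": {
  "steps": [
    [0.1,0,0,0,0],
    [0.1,0,0,0,0],
    [0.1,0,0,0,0]
  ]
}}

```text
time: 10.85
eef_pos: [0.5096, -0.124, 0.1214]
tcp_rot: [0.5, 0.5, -0.5, 0.5]
contact_force: [-0.3, -0.0, 3.4]
opening: 0.003
```

{"name": "drive_tool", "arguments": {
  "steps": [
    [0.1,0,0,0,0],
    [0.1,0,0,0,0],
    [0.1,0,0,0,0]
  ]
}}

```text
time: 11.15
eef_pos: [0.5096, -0.124, 0.1183]
tcp_rot: [0.5, 0.5, -0.5, 0.5]
contact_force: [-0.7, 0.2, 3.7]
opening: 0.0
```

Sound so far, since it is well past the binding zone. Approaching the stop in 2 mm calls.

{"name": "drive_tool", "arguments": {
  "steps": [
    [0.1,0,0,0,0],
    [0.1,0,0,0,0]
  ]
}}

```text
time: 11.35
eef_pos: [0.5096, -0.124, 0.1164]
tcp_rot: [0.5, 0.5, -0.5, 0.5]
contact_force: [0.3, -0.3, 2.1]
opening: -0.001
```

{"name": "drive_tool", "arguments": {
  "steps": [
    [0.1,0,0,0,0],
    [0.1,0,0,0,0]
  ]
}}

```text
time: 11.55
eef_pos: [0.5096, -0.124, 0.1144]
tcp_rot: [0.5, 0.5, -0.5, 0.5]
contact_force: [0.2, -0.4, 2.4]
opening: 0.001
```

{"name": "drive_tool", "arguments": {
  "steps": [
    [0.1,0,0,0,0],
    [0.1,0,0,0,0]
  ]
}}

```text
time: 11.75
eef_pos: [0.5095, -0.124, 0.1123]
tcp_rot: [0.5, 0.5, -0.5, 0.5]
contact_force: [-0.2, -0.1, 2.7]
opening: -0.003
```

{"name": "drive_tool", "arguments": {
  "steps": [
    [0.1,0,0,0,0],
    [0.1,0,0,0,0]
  ]
}}

```text
time: 11.95
eef_pos: [0.5096, -0.124, 0.1104]
tcp_rot: [0.5, 0.5, -0.5, 0.5]
contact_force: [0.1, 0.3, 3.3]
opening: -0.0
```

{"name": "drive_tool", "arguments": {
  "steps": [
    [0.1,0,0,0,0],
    [0.1,0,0,0,0]
  ]
}}

```text
time: 12.15
eef_pos: [0.5096, -0.124, 0.1084]
tcp_rot: [0.5, 0.5, -0.5, 0.5]
contact_force: [-0.6, 0.1, 3.0]
opening: -0.001
```

{"name": "drive_tool", "arguments": {
  "steps": [
    [0.1,0,0,0,0],
    [0.1,0,0,0,0]
  ]
}}

```text
time: 12.35
eef_pos: [0.5098, -0.1241, 0.1073]
tcp_rot: [0.5, 0.5, -0.5, 0.5]
contact_force: [-2.1, 0.5, 8.7]
opening: -0.001
```

The stop was felt at eef z = 0.1075 with 8.7 N, so the right syringe is sound and home. Next the middle one, contact expected near eef 0.154.

{"name": "drive_tool", "arguments": {
  "steps": [
    [-2.5,0,0,0,0],
    [-3,0,0,0,0],
    [-2,0,-2,0,0],
    [0,0,-3,0,0],
    [0,0,-2.6,0,0],
    [0,0,0,0,0],
    [1,0,0,0,0],
    [1,0,0,0,0],
    [0,0,0,0,0]
  ]
}}

```text
time: 13.25
eef_pos: [0.5078, -0.0483, 0.1583]
tcp_rot: [-0.499, -0.501, 0.501, -0.498]
contact_force: [0.1, 0.6, -0.4]
opening: 0.001
```

{"name": "drive_tool", "arguments": {
  "steps": [
    [0.1,0,0,0,0],
    [0.1,0,0,0,0],
    [0.1,0,0,0,0],
    [0.1,0,0,0,0]
  ]
}}

```text
time: 13.65
eef_pos: [0.5098, -0.0482, 0.1577]
tcp_rot: [0.5, 0.5, -0.5, 0.5]
contact_force: [0.0, 0.0, 0.0]
opening: -0.001
```

{"name": "drive_tool", "arguments": {
  "steps": [
    [0.1,0,0,0,0],
    [0.1,0,0,0,0],
    [0.1,0,0,0,0],
    [0.1,0,0,0,0]
  ]
}}

```text
time: 14.05
eef_pos: [0.5099, -0.048, 0.1541]
tcp_rot: [0.5, 0.5, -0.5, 0.5]
contact_force: [-0.7, 0.5, 2.5]
opening: 0.007
```

{"name": "drive_tool", "arguments": {
  "steps": [
    [0.1,0,0,0,0],
    [0.1,0,0,0,0],
    [0.1,0,0,0,0],
    [0.1,0,0,0,0]
  ]
}}

```text
time: 14.45
eef_pos: [0.5097, -0.048, 0.1495]
tcp_rot: [0.5, 0.5, -0.5, 0.5]
contact_force: [0.8, 0.3, 2.9]
opening: -0.001
```

{"name": "drive_tool", "arguments": {
  "steps": [
    [0.1,0,0,0,0],
    [0.1,0,0,0,0],
    [0.1,0,0,0,0],
    [0.1,0,0,0,0]
  ]
}}

```text
time: 14.85
eef_pos: [0.5097, -0.048, 0.1454]
tcp_rot: [0.5, 0.5, -0.5, 0.5]
contact_force: [-0.7, -0.3, 3.0]
opening: -0.001
```

{"name": "drive_tool", "arguments": {
  "steps": [
    [0.1,0,0,0,0],
    [0.1,0,0,0,0],
    [0.1,0,0,0,0],
    [0.1,0,0,0,0]
  ]
}}

```text
time: 15.25
eef_pos: [0.5096, -0.048, 0.1414]
tcp_rot: [0.5, 0.5, -0.5, 0.5]
contact_force: [-0.2, 0.2, 2.6]
opening: 0.001
```

{"name": "drive_tool", "arguments": {
  "steps": [
    [0.1,0,0,0,0],
    [0.1,0,0,0,0],
    [0.1,0,0,0,0],
    [0.1,0,0,0,0]
  ]
}}

```text
time: 15.65
eef_pos: [0.5096, -0.048, 0.1374]
tcp_rot: [0.5, 0.5, -0.5, 0.5]
contact_force: [-0.4, -0.4, 2.9]
opening: 0.002
```

{"name": "drive_tool", "arguments": {
  "steps": [
    [0.1,0,0,0,0],
    [0.1,0,0,0,0],
    [0.1,0,0,0,0],
    [0.1,0,0,0,0]
  ]
}}

```text
time: 16.05
eef_pos: [0.5096, -0.048, 0.1333]
tcp_rot: [0.5, 0.5, -0.5, 0.5]
contact_force: [0.1, -0.2, 4.2]
opening: 0.001
```

{"name": "drive_tool", "arguments": {
  "steps": [
    [0.1,0,0,0,0],
    [0.1,0,0,0,0],
    [0.1,0,0,0,0]
  ]
}}

```text
time: 16.35
eef_pos: [0.5099, -0.0481, 0.1314]
tcp_rot: [0.5, 0.5, -0.5, 0.5]
contact_force: [-2.0, -0.1, 7.4]
opening: -0.004
```

Resistance is climbing, so I hold for two rows to confirm.

{"name": "drive_tool", "arguments": {
  "steps": [
    [0.05,0,0,0,0],
    [0,0,0,0,0]
  ]
}}

```text
time: 16.55
eef_pos: [0.51, -0.0481, 0.1311]
tcp_rot: [0.5, 0.5, -0.5, 0.5]
contact_force: [-2.4, 1.2, 7.3]
opening: 0.001
```

The middle one binds, 24 mm short of home at a steady 7.3 N, so it is the bad one. I'll back off and check the left one.

{"name": "drive_tool", "arguments": {
  "steps": [
    [-2.5,0,0,0,0],
    [-2.5,0,0,0,0],
    [0,0,-2.5,0,0],
    [0,0,-3,0,0],
    [0,0,-2,0,0],
    [0,0,0,0,0],
    [1,0,0,0,0],
    [1,0,0,0,0],
    [0.4,0,0,0,0],
    [0,0,0,0,0]
  ]
}}

```text
time: 17.55
eef_pos: [0.5089, 0.0264, 0.1545]
tcp_rot: [-0.5, -0.5, 0.501, -0.499]
contact_force: [-0.8, -0.2, 0.5]
opening: -0.002
```

{"name": "drive_tool", "arguments": {
  "steps": [
    [0.1,0,0,0,0],
    [0.1,0,0,0,0],
    [0.1,0,0,0,0],
    [0.1,0,0,0,0]
  ]
}}

```text
time: 17.95
eef_pos: [0.5101, 0.0268, 0.1529]
tcp_rot: [0.5, 0.499, -0.5, 0.5]
contact_force: [-1.7, -0.4, 4.3]
opening: -0.001
```

{"name": "drive_tool", "arguments": {
  "steps": [
    [0.1,0,0,0,0],
    [0.1,0,0,0,0],
    [0.1,0,0,0,0],
    [0.1,0,0,0,0]
  ]
}}

```text
time: 18.35
eef_pos: [0.5099, 0.0269, 0.1481]
tcp_rot: [0.5, 0.5, -0.5, 0.5]
contact_force: [-1.0, -0.5, 4.3]
opening: 0.0
```

{"name": "drive_tool", "arguments": {
  "steps": [
    [0.1,0,0,0,0],
    [0.1,0,0,0,0],
    [0.1,0,0,0,0],
    [0.1,0,0,0,0],
    [0.1,0,0,0,0]
  ]
}}

```text
time: 18.85
eef_pos: [0.5098, 0.0269, 0.1429]
tcp_rot: [0.5, 0.5, -0.5, 0.5]
contact_force: [-0.4, -1.4, 4.2]
opening: 0.0
```

{"name": "drive_tool", "arguments": {
  "steps": [
    [0.1,0,0,0,0],
    [0.1,0,0,0,0],
    [0.1,0,0,0,0],
    [0.1,0,0,0,0],
    [0.1,0,0,0,0]
  ]
}}

```text
time: 19.35
eef_pos: [0.5098, 0.027, 0.1379]
tcp_rot: [0.5, 0.5, -0.5, 0.5]
contact_force: [0.0, -1.4, 4.5]
opening: -0.002
```

{"name": "drive_tool", "arguments": {
  "steps": [
    [0.1,0,0,0,0],
    [0.1,0,0,0,0],
    [0.1,0,0,0,0],
    [0.1,0,0,0,0],
    [0.1,0,0,0,0]
  ]
}}

```text
time: 19.85
eef_pos: [0.5097, 0.027, 0.1329]
tcp_rot: [0.5, 0.5, -0.5, 0.5]
contact_force: [-0.3, -1.5, 3.1]
opening: -0.0
```

{"name": "drive_tool", "arguments": {
  "steps": [
    [0.1,0,0,0,0],
    [0.1,0,0,0,0],
    [0.1,0,0,0,0],
    [0.1,0,0,0,0],
    [0.1,0,0,0,0]
  ]
}}

```text
time: 20.35
eef_pos: [0.5097, 0.027, 0.1278]
tcp_rot: [0.5, 0.5, -0.5, 0.5]
contact_force: [0.2, -1.3, 3.2]
opening: -0.004
```

{"name": "drive_tool", "arguments": {
  "steps": [
    [0.1,0,0,0,0],
    [0.1,0,0,0,0],
    [0.1,0,0,0,0],
    [0.1,0,0,0,0],
    [0.1,0,0,0,0]
  ]
}}

```text
time: 20.85
eef_pos: [0.5097, 0.027, 0.1228]
tcp_rot: [0.5, 0.5, -0.5, 0.5]
contact_force: [0.7, -2.3, 3.3]
opening: -0.003
```

{"name": "drive_tool", "arguments": {
  "steps": [
    [0.1,0,0,0,0],
    [0.1,0,0,0,0],
    [0.1,0,0,0,0],
    [0.1,0,0,0,0],
    [0.1,0,0,0,0],
    [0.1,0,0,0,0]
  ]
}}

```text
time: 21.45
eef_pos: [0.5097, 0.027, 0.1169]
tcp_rot: [0.5, 0.5, -0.5, 0.5]
contact_force: [0.6, -2.6, 4.1]
opening: -0.003
```

{"name": "drive_tool", "arguments": {
  "steps": [
    [0.1,0,0,0,0],
    [0.1,0,0,0,0],
    [0.1,0,0,0,0],
    [0.1,0,0,0,0],
    [0.1,0,0,0,0],
    [0.1,0,0,0,0]
  ]
}}

```text
time: 22.05
eef_pos: [0.5096, 0.027, 0.1108]
tcp_rot: [-0.5, -0.5, 0.5, -0.5]
contact_force: [1.2, -2.4, 4.1]
opening: -0.004
```

{"name": "drive_tool", "arguments": {
  "steps": [
    [0.1,0,0,0,0],
    [0.1,0,0,0,0]
  ]
}}

```text
time: 22.25
eef_pos: [0.5097, 0.027, 0.1089]
tcp_rot: [0.5, 0.5, -0.5, 0.5]
contact_force: [1.4, -2.0, 3.6]
opening: 0.001
```

{"name": "drive_tool", "arguments": {
  "steps": [
    [0.1,0,0,0,0],
    [0.1,0,0,0,0]
  ]
}}

```text
time: 22.45
eef_pos: [0.5098, 0.027, 0.1074]
tcp_rot: [0.5, 0.5, -0.5, 0.5]
contact_force: [-0.2, -1.8, 8.5]
opening: -0.001
```

The left one is sound and home too: 8.5 N at the same height, eef z = 0.1074. Now I rise, open halfway and straddle the middle disc.

{"name": "drive_tool", "arguments": {
  "steps": [
    [-2.5,0,0,0,0],
    [-2.5,0,0,0,0],
    [-2.5,0,0,0,0.55],
    [0,0,2.5,0,0.55],
    [0,0,3,0,0.55],
    [0,0,2,0,0.55],
    [0,0,0,0,0.55],
    [0,0,0,0,0.55]
  ]
}}

```text
time: 23.25
eef_pos: [0.5084, -0.0472, 0.1804]
tcp_rot: [0.5, 0.501, -0.501, 0.498]
contact_force: [0.4, 0.3, -0.6]
opening: 0.552
```

```bash
python3 - <<'E'
from h import *
w=read_camera("wrist"); c=read_camera("side"); s=readout.get_state()
print(s["eef_pos"],s["contact_force"],s["opening"])
a=cv2.convertScaleAbs(cv2.resize(w["frame"][140:340,180:380],(400,400),interpolation=cv2.INTER_CUBIC),alpha=2)
b=cv2.convertScaleAbs(cv2.resize(c["frame"][140:260,270:390],(400,400),interpolation=cv2.INTER_CUBIC),alpha=1.6)
cv2.imwrite("pics/w5.png",np.hstack([a,b])[...,::-1])
for z in (.165,.168,.128): print(z,(proj(w,(.509,-.048,z))-[180,140])*2,(proj(c,(.509,-.048,z))-[270,140])*3.333)
E
```

```text
[ 0.50883472 -0.04678555  0.18095612] [-0.35357715  0.25426292  0.56970647] 0.5522358544281618
0.165 [201.70264449 179.87586026] [188.08848306 244.9739999 ]
0.168 [201.68018738 183.67514564] [188.42900711 241.81936025]
0.128 [201.9362525 140.3541465] [183.98829117 282.9584768 ]
```

View pics/w5.png

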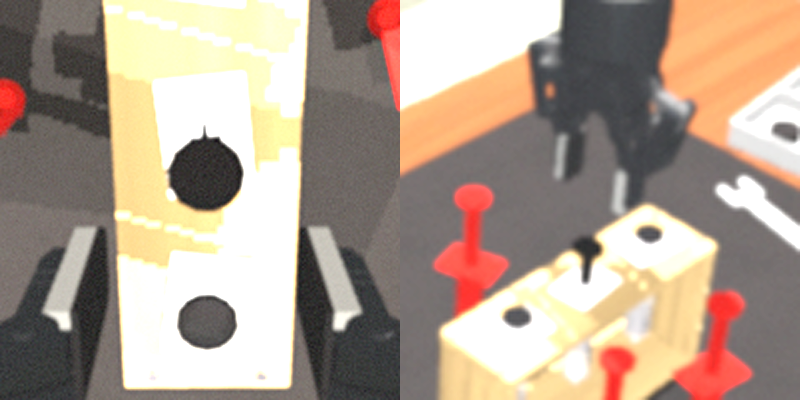

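Wrist/side pair: both outer plungers are home. The middle disc is raised at side crop (187,245), which gives z≈0.165 as expected, and the open fingers straddle its axis. Descending to grip.

{"name": "drive_tool", "arguments": {
  "steps": [
    [2.5,0.1,0.1,0,0.55],
    [2,0,0,0,0.55],
    [1,0,0,0,0.55],
    [0.5,0,0,0,0.55],
    [0.5,0,0,0,0.55],
    [0,0,0,0,0.55]
  ]
}}

```text
time: 23.95
eef_pos: [0.5107, -0.0487, 0.1169]
tcp_rot: [0.5, 0.5, -0.5, 0.5]
contact_force: [0.0, -0.4, -0.7]
opening: 0.552
```

{"name": "drive_tool", "arguments": {
  "steps": [
    [0,0,0,0,0.1],
    [0,0,0,0,0.1],
    [0,0,0,0,0.1],
    [0,0,0,0,0.1],
    [0,0,0,0,0.1]
  ],
  "force": 40
}}

```text
time: 24.45
eef_pos: [0.5111, -0.0492, 0.1179]
tcp_rot: [0.5, 0.499, -0.5, 0.5]
contact_force: [-1.5, 0.4, 4.1]
opening: 0.274
```

{"name": "drive_tool", "arguments": {
  "steps": [
    [-0.3,0,0,0,0.1],
    [-0.5,0,0,0,0.1],
    [-1,0,0,0,0.1],
    [-1,0,0,0,0.1],
    [-1,0,0,0,0.1],
    [0,0,0,0,0.1]
  ]
}}

```text
time: 25.05
eef_pos: [0.512, -0.0494, 0.1575]
tcp_rot: [0.501, 0.498, -0.499, 0.501]
contact_force: [0.5, 0.9, -0.8]
opening: 0.272
```

```bash
python3 - <<'E'
from h import *
w=read_camera("wrist"); c=read_camera("side"); s=readout.get_state()
print(s["eef_pos"],s["contact_force"],s["opening"])
a=cv2.convertScaleAbs(cv2.resize(w["frame"][140:340,180:380],(400,400),interpolation=cv2.INTER_CUBIC),alpha=2)
b=cv2.convertScaleAbs(cv2.resize(c["frame"][140:260,270:390],(400,400),interpolation=cv2.INTER_CUBIC),alpha=1.6)
cv2.imwrite("pics/w6.png",np.hstack([a,b])[...,::-1])
E
```

```text
[ 0.51084314 -0.0490543   0.15546907] [-0.57889928  0.60810804 -1.26545651] 0.2730807501373814
```

View pics/w6.png

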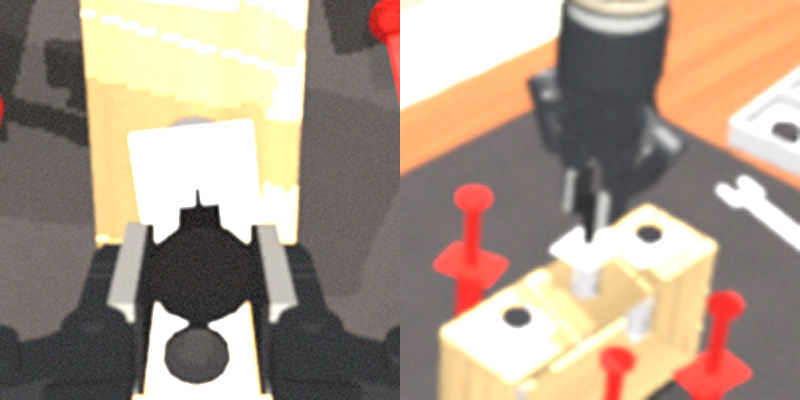

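The grip holds: the syringe has risen about 38 mm and hangs straight, its flange clear of the rack. Lift on, then carry to the tin.

{"name": "drive_tool", "arguments": {
  "steps": [
    [-2,0,0,0,0.1],
    [-2,0,0,0,0.1],
    [-2,0,0,0,0.1],
    [-2,0,0,0,0.1],
    [-1.5,0,0,0,0.1],
    [-0.5,0,0,0,0.1],
    [0,0.2,-1,0,0.1],
    [0,0.3,-2,0,0.1],
    [0,0.5,-3,0,0.1],
    [0,0.5,-3,0,0.1]
  ]
}}

```text
time: 26.15
eef_pos: [0.5249, 0.0425, 0.2531]
tcp_rot: [-0.5, -0.501, 0.501, -0.499]
contact_force: [-0.5, 0.3, -1.2]
opening: 0.27
```

{"name": "drive_tool", "arguments": {
  "steps": [
    [0,0.5,-3,0,0.1],
    [0,0.5,-3,0,0.1],
    [0,0.5,-3,0,0.1],
    [0,0.5,-3,0,0.1],
    [0,0.5,-3,0,0.1],
    [0,0.3,-3,0,0.1],
    [0,0.2,-2,0,0.1],
    [0,0,-1,0,0.1],
    [0,0,0,0,0.1],
    [0,0,0,0,0.1]
  ]
}}

```text
time: 27.15
eef_pos: [0.5553, 0.2506, 0.2541]
tcp_rot: [-0.5, -0.5, 0.501, -0.5]
contact_force: [0.5, -0.6, -1.5]
opening: 0.272
```

```bash
python3 - <<'E'
from h import *
w=read_camera("wrist"); c=read_camera("side"); s=readout.get_state()
print(s["eef_pos"],s["contact_force"],s["opening"])
p=proj(c,s["eef_pos"]).astype(int); print(p)
y0,x0=max(p[1]-100,0),max(p[0]-80,0)
a=cv2.resize(w["frame"],(400,300)); a=cv2.convertScaleAbs(np.vstack([a,np.zeros((180,400,3),np.uint8)]),alpha=1.8)
b=cv2.resize(c["frame"][y0:y0+240,x0:x0+200],(400,480),interpolation=cv2.INTER_CUBIC)
cv2.imwrite("pics/w7.png",np.hstack([a,b])[...,::-1]); print(x0,y0)
e=s["eef_pos"]
print("tin centre side crop",(proj(c,(.556,.2515,.09))-[x0,y0])*2)
n=e+[0,0,.0325+.012-.142]; print("nozzle guess",n,(proj(c,n)-[x0,y0])*2,"wrist tin",proj(w,(.556,.2515,.09))/1.4)
E
```

```text
[0.55567309 0.25011087 0.25464994] [ 0.34847466  0.16190791 -0.7655234 ] 0.27120133222316345
[213 227]
133 127
tin centre side crop [173.1669689  313.18932775]
nozzle guess [0.55567309 0.25011087 0.15714994] [169.63291247 270.5955389 ] wrist tin [200.65762454 123.31090415]
```

View pics/w7.png

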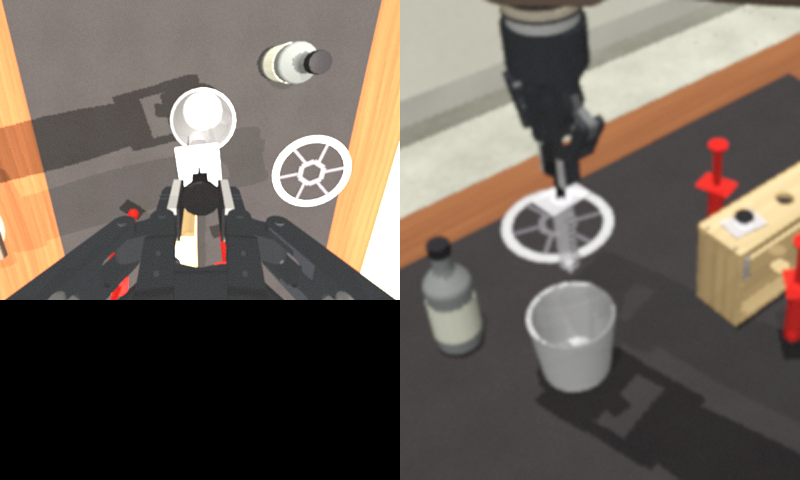

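The side view shows the nozzle at crop (170,272), exactly as predicted (z≈0.157), above the tin rim centre at (172,313). Lowering.

{"name": "drive_tool", "arguments": {
  "steps": [
    [1,0,0,0,0.1],
    [2,0,0,0,0.1],
    [2,0,0,0,0.1],
    [2,0,0,0,0.1],
    [2,0,0,0,0.1],
    [2,0,0,0,0.1],
    [1.5,0,0,0,0.1],
    [1,0,0,0,0.1],
    [0.5,0,0,0,0.1],
    [0,0,0,0,0.1]
  ]
}}

```text
time: 28.25
eef_pos: [0.5556, 0.2508, 0.1144]
tcp_rot: [-0.5, -0.5, 0.5, -0.5]
contact_force: [0.3, 1.2, -0.9]
opening: 0.27
```

{"name": "drive_tool", "arguments": {
  "steps": [
    [0.2,0,0,0,0.1],
    [0.2,0,0,0,0.1],
    [0.2,0,0,0,0.1],
    [0,0,0,0,0.1]
  ]
}}

```text
time: 28.65
eef_pos: [0.5557, 0.251, 0.1089]
tcp_rot: [0.5, 0.5, -0.5, 0.5]
contact_force: [0.9, 1.0, -0.4]
opening: 0.269
```

{"name": "drive_tool", "arguments": {
  "steps": [
    [0.1,0,0,0,0.1],
    [0.1,0,0,0,0.1],
    [0,0,0,0,0.1]
  ]
}}

```text
time: 28.95
eef_pos: [0.5556, 0.251, 0.1068]
tcp_rot: [-0.5, -0.5, 0.5, -0.5]
contact_force: [-0.4, -0.6, -0.3]
opening: 0.274
```

{"name": "drive_tool", "arguments": {
  "steps": [
    [0.1,0,0,0,0.1],
    [0.1,0,0,0,0.1],
    [0,0,0,0,0.1]
  ]
}}

```text
time: 29.25
eef_pos: [0.5556, 0.2509, 0.1047]
tcp_rot: [-0.5, -0.5, 0.5, -0.5]
contact_force: [0.1, 0.2, -0.7]
opening: 0.274
```

{"name": "drive_tool", "arguments": {
  "steps": [
    [0.1,0,0,0,0.1],
    [0.1,0,0,0,0.1],
    [0,0,0,0,0.1]
  ]
}}

```text
time: 29.55
eef_pos: [0.5556, 0.251, 0.1027]
tcp_rot: [-0.5, -0.5, 0.5, -0.5]
contact_force: [1.1, 1.3, -1.1]
opening: 0.27
```

{"name": "drive_tool", "arguments": {
  "steps": [
    [0.1,0,0,0,0.1],
    [0.1,0,0,0,0.1],
    [0,0,0,0,0.1]
  ]
}}

```text
time: 29.85
eef_pos: [0.5556, 0.251, 0.1007]
tcp_rot: [-0.5, -0.5, 0.5, -0.5]
contact_force: [-0.0, -0.7, -1.4]
opening: 0.272
```

{"name": "drive_tool", "arguments": {
  "steps": [
    [0.1,0,0,0,0.1],
    [0.1,0,0,0,0.1],
    [0,0,0,0,0.1]
  ]
}}

```text
time: 30.15
eef_pos: [0.5556, 0.251, 0.0987]
tcp_rot: [-0.5, -0.5, 0.5, -0.5]
contact_force: [0.3, 0.0, -0.5]
opening: 0.275
```

{"name": "drive_tool", "arguments": {
  "steps": [
    [0.1,0,0,0,0.1],
    [0.1,0,0,0,0.1],
    [0,0,0,0,0.1]
  ]
}}

```text
time: 30.45
eef_pos: [0.5563, 0.2512, 0.0977]
tcp_rot: [0.501, 0.5, -0.5, 0.5]
contact_force: [0.8, 0.2, 1.9]
opening: 0.268
```

Touchdown felt. Releasing and rising.

{"name": "drive_tool", "arguments": {
  "steps": [
    [0,0,0,0,0.5],
    [0,0,0,0,0.7],
    [0,0,0,0,0.7],
    [0,0,0,0,0.7]
  ]
}}

```text
time: 30.85
eef_pos: [0.5556, 0.251, 0.0967]
tcp_rot: [-0.5, -0.5, 0.5, -0.5]
contact_force: [1.2, 0.3, -0.7]
opening: 0.699
```

{"name": "drive_tool", "arguments": {
  "steps": [
    [-1,0,0,0,0.7],
    [-2,0,0,0,0.7],
    [-3,0,0,0,0.7],
    [-4,0,0,0,0.7],
    [-4,0,0,0,0.7],
    [-2,0,0,0,0.7],
    [0,0,0,0,0.7],
    [0,0,0,0,0.7],
    [0,0,0,0,0.7]
  ]
}}

```text
time: 31.75
eef_pos: [0.5546, 0.2507, 0.2544]
tcp_rot: [-0.499, -0.501, 0.501, -0.499]
contact_force: [0.4, 0.0, 0.4]
opening: 0.699
```

```bash
python3 - <<'E'
from h import *
w=read_camera("wrist"); c=read_camera("side"); s=readout.get_state()
print(s["eef_pos"],s["contact_force"],s["time"])
a=cv2.convertScaleAbs(cv2.resize(w["frame"][40:300,150:410],(360,360)),alpha=1.8)
b=cv2.resize(c["frame"][190:350,130:330],(440,352),interpolation=cv2.INTER_CUBIC)
b=np.vstack([b,np.zeros((8,440,3),np.uint8)])
b2=cv2.resize(c["frame"][180:310,260:390],(360,360),interpolation=cv2.INTER_CUBIC)
t=cv2.resize(read_camera("top")["frame"][120:320,100:460],(440,240))
o=np.zeros((600,800,3),np.uint8); o[:360,:360]=a;o[:360,360:]=b;o[360:,360:]=t;o[360:,:360]=cv2.resize(b2,(360,240))
cv2.imwrite("pics/w8.png",o[...,::-1])
E
```

```text
[0.55470565 0.25069616 0.25434752] [-0.809238    0.4758828   0.01116626] 31.85
```

View pics/w8.png

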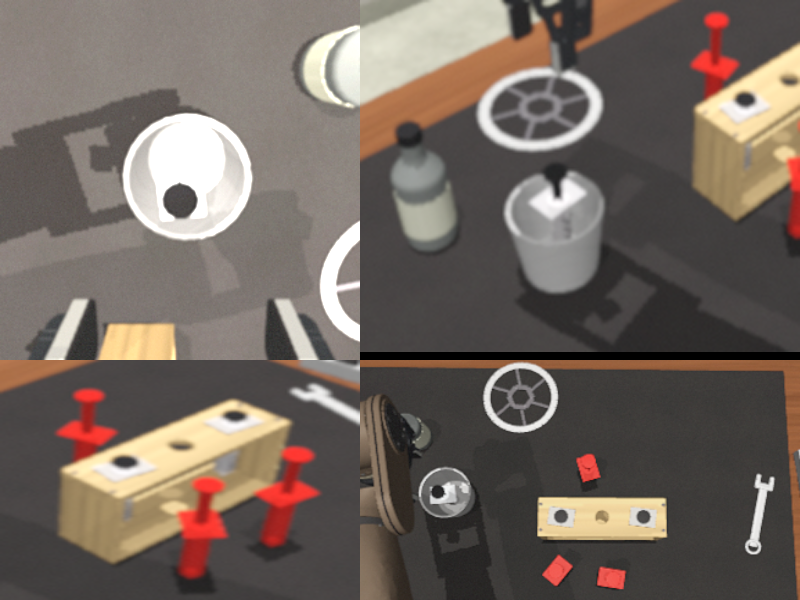

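The final picture shows the middle syringe nozzle down in the upright tin, disc at (180,200) in the wrist pane. Both outer syringes are seated with plungers home, and the bottle, rotor, wrench and red look-alikes are in place. Handing in.

```bash
python3 -c "
from plant import sign_off
print(sign_off())"
```

```text
the job is handed in; nothing more can be done
None
```

All three syringes are checked. The middle one binds and now stands nozzle down in the scrap tin; the other two are sound and back home in the rack. I handed the job in at about 32 s of the 58 s allowed.

- **Sound syringes (left and right):** both glided at about 2–4.5 N. They landed on the stop at the same height, at 8.5 N and 8.7 N.
- **Binding syringe (middle):** it turned stiff about 24 mm short of home. I stopped at 7.4 N, then lifted it out by its thumb disc and lowered it until it touched the tin floor.
- **Last pictures:** the syringe is nozzle down in the upright tin. Both outer syringes are seated with plungers home, and the bottle, wrench, rotor and red look-alikes are where they were. The gripper is clear of everything.

**Disagreement found:** the finger ends sat about 30 mm above the reported tool-centre (TCP) height. I noticed when the first disc was not felt where expected, checked it in the side and wrist pictures, and then worked from felt contact heights. After release I did not measure whether the syringe was at rest; I only saw it standing in the tin about 1 s later.

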